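# Index a piston round to the code reader with a ratchet lever

### The arm

A 6-joint arm with a two-finger parallel gripper is mounted at the origin on the work surface. World frame = base frame: x ahead of the robot, y to its left, z up, the work surface at z = 0. Lengths are in mm, angles in rad, forces in N, time in s.
With the tool pointing down it reaches from about 375 to 900 mm from the base axis. Payload 3.1 kg.
Tool frame: the origin (TCP) lies on the centre line of the jaws, within the pads' length; the fingertips stand robot.nose_length ahead of it and the grasp point (between the pads) lies 11 mm behind it (robot.nose_length is the distance from the TCP to the fingertips, in mm); z points along the fingers, y is the direction in which the jaws open and shut (so a half turn about z gives the same grasp; the last joint's range is limited). The gripper opens to 87 mm and grips with 3 to 60 N. Pads are 19 mm wide; open, the fingers measure 117 mm over their backs; the gripper's body (75 mm by 190 mm) begins 51 mm behind the grasp point.
Start: joints at [1.139, 0.527, 1.433, -0, 1.181, -0.178], TCP at [156.282, 605.122, 230.548] pointing down, gripper open.
Joint ranges: [-3.08, 3.08], [-0.75, 2.2], [0.22, 2.44], [-1.43, 4.57], [0, 2.65], [-2.85, 2.85]. Speed limits (rad/s): [2.79, 2.79, 3.14, 3.14, 3.14, 3.14].

### API

Orientations are given as [roll, pitch, yaw] about the fixed x, y, z axes, in that order (R = Rz(yaw) Ry(pitch) Rx(roll)).
In Python, from bench import robot, vision gives the robot as it stands.
- The arm moves only by the shell command python3 -m crank 'ROWS' [OPENING]. ROWS is text: rows parted by semicolons, each of 6 numbers parted by spaces: the shift along the tool's x, y, z in cm, then the turn, a rotation vector about the tool's x, y, z in degrees. In form: tx ty tz rx ry rz; .... A call has 1 to 10 rows; each row shifts and turns the commanded pose from where the row before left it, along the tool's axes as they then stand; what a row does not reach is not made up. A row lasts 1/12 s, in which the tool goes at most 41.7 mm and 7.16 degrees, less where a joint would pass 70% of its speed; a pose out of reach is approached as far as the arm can. A call is refused whole if a number of a shift passes 4.17 or a number of a turn 7.16, either way. A call with a gripper value outside its range is refused whole. OPENING is the opening, from -1 (shut) to 1 (fully open), set as the call begins (- or left out, the last holds). The fingers move at their own pace and stop on an object; the grip force is fixed at half the most. Time passes only in rows, so rows that do not move let the fingers close. It gives the time, the measured TCP pose, the force and the opening at its end, in the units of the state.
- robot.state(): the state, without advancing time (a new reading comes with each control period).
- vision.camera(name): name is "scene" or "top"; returns the picture (480x640x3 uint8, red, green, blue); there is no depth.
- vision.camera_params(name): a dict with "K" (3x3 intrinsics, pixels), "eye" and "rotation" of the camera in the world. Camera axes: x right, y down, z forward; pixel columns grow to the right and rows downward; lengths in mm; the calibration is good to about 2 mm. A picture is of the moment at which its call begins. camera_params takes no time and is no camera call.
- robot.close_job(): hands the job in, once; it reports no verdict.
Trained networks look in the newest picture that a camera, given by its name, has taken for a name from the list of things; names that differ only in an ending like _2 or _b are one class to them, and where a whole thing is asked for, a point or a joint stands for the part that bears it (a point fixed in the world has none). Each returns a list of dicts, best first, with "score" (0 to 1); they miss things now and then, are a little off and sometimes report something else, mostly with a low value. They report only what shows in the picture. A call takes as long as a camera call.
- vision.silhouettes(camera, target): "mask" (480x640 bool, what is visible of it) and "rect" ([left, top, right, bottom] in pixels, round what is visible of it).
The state is a dict: "clock": time; "joint_pos": joint angles; "qd": joint speeds; "joint_torque": joint torques, N m; "ee_pos": TCP position; "ee_rot": TCP orientation; "force": force on the tool from outside, world axes, zero at the start; "ft_torque": the same for the moment, N m; "grip_width": finger opening in mm.
Only numpy, scipy, OpenCV 4.12 (cv2) and the standard library are available. Lean on these libraries where they do the work, as an engineer would, in place of code of your own. Each camera call takes 0.05 s, during which the arm holds its last target.

### The job

Work the indexing table's ratchet lever back and forth until the square code on the clamped piston squarely faces the code reader, then swing the lever back to its rest stop and, with the code still in view, press the reader's trigger button right down and let it come up. Turn the piston only with the lever: do not touch the piston or the turntable themselves, and leave the other parts on the bench where they are.

Things in the scene. Friction and masses are not known exactly. Their poses are not given: they have to be found in the camera images.
- indexer: Ratchet indexing table bolted to the bench: grey round cast base 190 mm across, 32 mm high; place and yaw vary. Origin on the turntable's vertical axis at bench height, z up. The lever swings about this axis on the robot's right (-y) side; its rest position points 120 degrees clockwise (seen from above) of the base's x axis. Two upright pins on the base mark its stops.
- turntable: Turns on the base's axis: steel ratchet wheel, 144 mm diameter, 24 saw teeth, 40-52 mm above the bench, under a 120 mm face plate (top at 60 mm) that carries the piston. Origin on the axis at bench height. Turns counter-clockwise (from above) only: a pawl on the base stops it going back, so an overshot code needs almost a full turn. Friction (0.45 N m) holds it at any angle.
- piston_crown (a point): Centre of the crown of the bare aluminium piston clamped upright on the face plate's middle: 84 mm diameter, 75 mm high, crown 135 mm above the bench. x to the side of the code, z up. In the crown on the code's side: two round dark valve reliefs (25 mm, side by side) and a small dark front notch (9 x 8 mm) at the rim right above the code. Pin bores left and right of the code.
- code (a point): Middle of the square code label (24 x 24 mm, white with dark cells) on the piston's skirt, 42 mm from the axis, 84 mm above the bench; its x axis points straight out of the label, z up.
- lever (a joint): Ratchet lever angle, rad: 0 at its rest stop, growing as it swings counter-clockwise (from above; away from the robot) to the stop at 0.87. Swinging forward, its pawl catches the next tooth (after up to 15 degrees of lost motion), then the turntable turns with it one to one; swinging back, the table stays. Stop to stop gains 45 degrees. Stays where left; takes 4 N forward, 1 N back.
- lever_grip (a point): Point on the axis of the lever's upright round black grip, 100 mm above the bench. The grip is 24 mm in diameter, 55 to 118 mm above the bench, 175 mm from the turntable's axis; a flat steel arm (22 mm wide, top 39 mm above the bench) runs from it in to the axis. x along the arm outwards, z up.
- reader: Code reader on a stand, fixed on the robot's left (+y) side of the indexing table at a varying bearing, looking at the turntable's axis. Origin on that axis at bench height; the reader stands along its x axis: grey box 115 to 189 mm from the axis, 54 mm wide, 58 to 112 mm above the bench, on an upright and a steel foot 70 mm wide, 116 to 200 mm from the axis.
- reader_window (a point): Middle of the reader's round front window, 112 mm from the turntable's axis, 85 mm above the bench; x points away from the piston, z up. The code faces the reader when it lies on the line from the axis to this point.
- trigger (a joint): Travel of the reader's trigger button, m: 0 up, 0.006 fully pressed; sprung, takes 5 N when fully down.
- trigger_top (a point): Middle of the trigger button's top face: grey round button, 22 mm diameter, in a black 38 mm collar on top of the reader, 152 mm from the turntable's axis; top face 134 mm above the bench when up, 10 mm above the collar. Pressed straight down.
- spare_piston: Bystander: a loose piston of the same shape without a code, 84 mm diameter, 75 mm high, standing beyond the indexing table. Origin at the centre of its underside.
- piston_pin: Bystander: steel piston pin (tube) standing on end, 22 mm diameter, 62 mm high. Origin at the centre of its underside.
- con_rod: Bystander: steel connecting rod lying flat, 150 mm between its eyes, 22 mm thick, on the robot's side of the indexing table. Origin midway between the eyes, on the bench.
- bearing_race: Bystander: steel ring, 72 mm diameter, 18 mm high. Origin at the centre of its underside.
- wrench: Bystander: steel wrench lying on the bench.
- filter_can: Bystander: white can, 72 mm diameter, 85 mm high, standing. Origin at the centre of its underside.
- water_bottle: Bystander: clear bottle, 64 mm diameter, 200 mm high, standing. Origin at the centre of its underside.
- shim_box: Bystander: cardboard box 75 x 55 x 30 mm. Origin at the centre of its underside.

How it is judged (in metres and radians):
On the way, in this order (a step that is already met when the one before it is completed fails the run):
1. the code squarely faces the reader (within about 10 degrees) (y of code in the frame of reader_window between -0.0075 and 0.0075 m and x of code in the frame of reader_window above -0.085 m), for 0.3 s.
2. with the code facing the reader and the lever back at its rest stop, the trigger is pressed down (all of step 1 and value of joint lever below 0.1 rad and value of joint trigger above 0.0045 m), for 0.05 s.
At the end, for the whole second after the job is handed in: The code's middle is within 7.5 mm (10 degrees) of the line from the table's axis to the reader's window, on the reader's side; the lever within 0.1 rad of rest; the trigger was pressed past 4.5 mm in that state and is up again (under 1.5 mm); every bystander within 30 mm of its start (all of step 1 and value of joint lever below 0.1 rad and value of joint trigger below 0.0015 m and distance of each of spare_piston, piston_pin, con_rod, bearing_race, wrench, filter_can, water_bottle, shim_box from where it was at the start of the episode below 0.03 m); the robot touches nothing.
It fails at once if the robot touches the piston or the turntable (over 1 N) (contact force between any of the fingers, the arm and turntable above 1 N).
It fails at once if a bystander is moved by more than 30 mm (distance of any of spare_piston, piston_pin, con_rod, bearing_race, wrench, filter_can, water_bottle, shim_box from where it was at the start of the episode above 0.03 m).
It also fails if it takes over 70 s, if anything falls off the work surface, if the arm or the gripper's body presses on something with over 40 N, if the wrist force passes 120 N, or if a joint passes its speed limit or range.

## Working session

There is one attempt and no reset: what is moved stays moved. The work goes in short steps, Python scripts to look and compute and a shell command to move; the robot and the scene stay as the last step left them, time stands still between calls to the robot, and variables do not carry over. Pictures are saved under pics/ and viewed, and the job is handed in when it is done.

```bash
ls; mkdir -p pics
python3 - <<'E'
from bench import robot, vision
import cv2
print(robot.state()); print(robot.nose_length)
for n in("scene","top"):
    im=vision.camera(n); cv2.imwrite(f"pics/{n}0.png",im[:,:,::-1]); p=vision.camera_params(n); print(n,p)
E
```

```text
pics
{'clock': 0.0, 'joint_pos': array([ 1.13951137e+00,  5.28452108e-01,  1.43389865e+00,  1.55837471e-05,
        1.18137959e+00, -1.78494061e-01]), 'qd': array([ 4.62281815e-04, -9.92525251e-05,  6.41305638e-04,  8.68203947e-05,
        8.09812997e-05,  1.90881363e-03]), 'joint_torque': array([-4.05590499e-04, -4.40044641e+01, -1.76587307e+01,  6.31407439e-02,
        5.83623501e-02, -1.68936181e-04]), 'ee_pos': array([155.9796659 , 604.49175615, 229.58140898]), 'ee_rot': array([-3.13949148e+00, -3.93717968e-04,  2.88879541e+00]), 'force': array([ 0.01917059,  1.40490397, -0.50770388]), 'ft_torque': array([0.01714392, 0.01518111, 0.02570378]), 'grip_width': 86.7928358734288}
8.0
scene {'K': array([[521.54743217,   0.        , 324.8068374 ],
       [  0.        , 521.54743217, 242.32569873],
       [  0.        ,   0.        ,   1.        ]]), 'eye': array([1402.95781344, -455.11879396,  801.98679819]), 'rotation': array([-2.16693187,  0.00819139,  1.03266667])}
top {'K': array([[583.13243878,   0.        , 325.02129993],
       [  0.        , 583.13243878, 233.63375365],
       [  0.        ,   0.        ,   1.        ]]), 'eye': array([ 207.42522753,   30.88264996, 1685.11369568]), 'rotation': array([-2.92810908e+00,  1.93998587e-03, -1.58782264e+00])}
```

View pics/scene0.png

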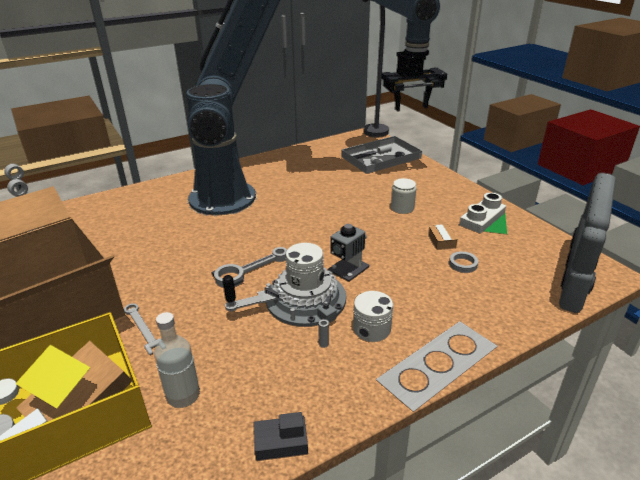

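View pics/top0.png

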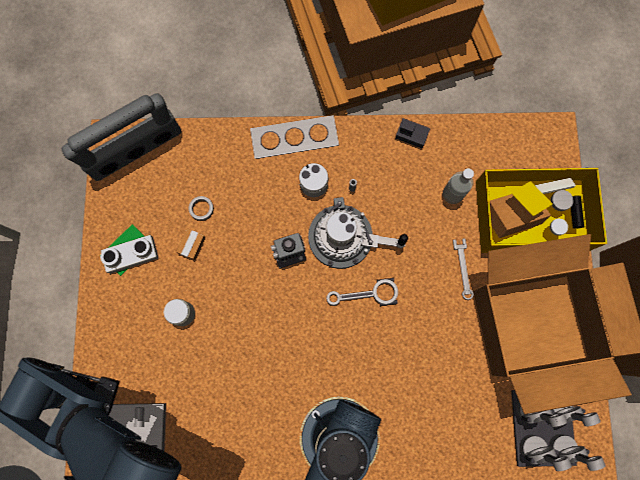

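The scene view shows the indexer at about (305,290), with the code visible on the near-left skirt at (296,282), the grip at (229,290), the reader at (348,248) and the spare piston at (373,315). The top view shows the crown at (342,228), the grip at (402,240) and the trigger at (289,243).

```bash
cat > h.py <<'E'
import numpy as np, cv2
from scipy.spatial.transform import Rotation as Rn
from bench import robot, vision
def cam(n):
    p=vision.camera_params(n); return p["K"],np.array(p["eye"]),Rn.from_euler('xyz',p["rotation"]).as_matrix()
def proj(n,P):
    K,e,R=cam(n); q=(np.atleast_2d(P)-e)@R; q=q@K.T; return q[:,:2]/q[:,2:]
def ray(n,uv):
    K,e,R=cam(n); d=R@np.linalg.inv(K)@np.array([uv[0],uv[1],1.]); return e,d/np.linalg.norm(d)
def onz(n,uv,z):
    e,d=ray(n,uv); return e+d*(z-e[2])/d[2]
def tri(uvs,uvt):
    A=[];b=[];L=[ray("scene",uvs),ray("top",uvt)]
    M=np.zeros((3,3));v=np.zeros(3)
    for e,d in L:
        P=np.eye(3)-np.outer(d,d); M+=P; v+=P@e
    x=np.linalg.solve(M,v); return x,[np.linalg.norm(np.cross(x-e,d)) for e,d in L]
def snap(n,f,box=None,s=1):
    im=vision.camera(n); im=im[:,:,::-1].copy()
    if box: im=cv2.resize(im[box[1]:box[3],box[0]:box[2]],None,fx=s,fy=s,interpolation=cv2.INTER_CUBIC)
    cv2.imwrite(f"pics/{f}.png",im)
E
python3 - <<'E'
from h import *
print(proj("top",[0,0,0]),proj("scene",[0,0,0]))
snap("top","t1",(260,160,420,280),5); snap("scene","s1",(200,210,400,360),4)
for t in ["indexer","turntable","piston_crown","code","lever","lever_grip","reader","reader_window","trigger","trigger_top","spare_piston","piston_pin","con_rod"]:
    for c in("scene","top"):
        for r in vision.silhouettes(c,t)[:2]:
            m=r["mask"]; ys,xs=np.nonzero(m); print(t,c,round(r["score"],2),r["rect"],xs.mean().round(1),ys.mean().round(1),m.sum())
print(robot.state()["clock"])
E
```

```text
[[338.72822119 437.05316519]] [[222.61107035 197.38103555]]
indexer scene 0.56 [221.4, 242.8, 345.1, 328.0] 296.7 290.1 5376
indexer top 0.72 [307.9, 196.0, 409.3, 267.9] 345.1 235.7 3684
indexer top 0.38 [442.7, 167.1, 473.4, 202.4] 458.3 185.5 727
turntable scene 0.77 [272.0, 246.3, 336.5, 307.5] 304.6 276.2 2759
turntable top 0.64 [316.9, 211.7, 366.4, 256.3] 340.6 233.4 1854
turntable top 0.44 [444.5, 167.2, 472.7, 202.9] 458.7 186.2 729
piston_crown scene 0.63 [392.9, 179.5, 418.8, 212.8] 403.1 195.9 746
piston_crown scene 0.56 [273.9, 243.9, 337.2, 306.6] 304.4 276.5 2736
piston_crown top 0.72 [318.1, 211.3, 365.7, 255.2] 340.6 233.1 1768
piston_crown top 0.69 [271.7, 232.3, 308.1, 270.4] 289.1 250.0 872
code scene 0.84 [277.3, 243.5, 337.6, 306.8] 304.4 276.6 2801
code top 0.98 [316.5, 211.6, 367.4, 257.7] 340.9 232.9 1745
code top 0.29 [306.6, 197.8, 410.8, 269.4] 345.8 235.7 3734
lever scene 0.71 [225.4, 272.3, 281.4, 311.6] 244.9 295.4 843
lever scene 0.36 [275.9, 241.0, 332.9, 306.4] 304.7 276.0 2672
lever top 0.9 [363.9, 234.2, 410.9, 246.8] 384.6 240.2 442
lever_grip sce
[... 217 characters left out ...]
8, 268.9] 289.0 250.0 881
reader_window scene 0.66 [324.9, 225.1, 366.0, 280.6] 347.5 251.8 1632
reader_window scene 0.22 [429.8, 222.1, 457.6, 249.6] 442.3 236.8 564
reader_window top 0.73 [273.6, 236.3, 301.7, 266.3] 289.7 249.6 860
trigger_top scene 0.61 [344.4, 223.5, 352.7, 231.7] 347.6 227.4 60
trigger_top top 0.51 [284.7, 240.0, 290.5, 251.2] 288.2 243.4 40
spare_piston scene 0.91 [354.6, 291.4, 390.6, 340.4] 371.8 316.2 1678
spare_piston top 0.86 [297.9, 166.0, 329.7, 194.8] 313.8 179.6 797
piston_pin scene 0.62 [315.8, 319.6, 328.7, 347.5] 323.0 333.0 282
con_rod scene 0.87 [208.8, 245.7, 284.3, 285.1] 245.4 267.1 926
con_rod top 0.56 [324.1, 277.4, 403.1, 303.4] 369.2 293.4 647
1.5
```

```bash
sleep 1; ls pics
```

```text
s1.png
scene0.png
t1.png
top0.png
```

View pics/t1.png

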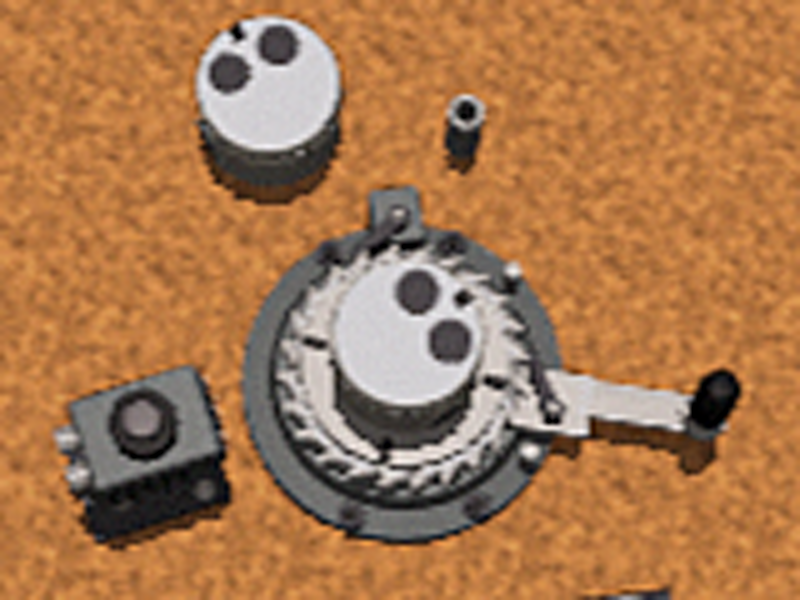

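View pics/s1.png

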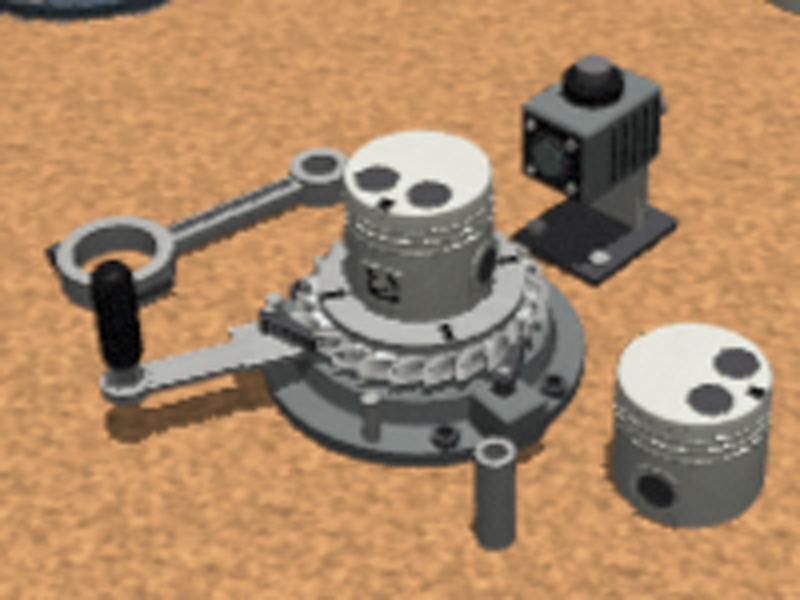

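The top crop shows the crown centre at about px (341.2,226), the notch at (352.6,219.6), the grip tip at (404,236) and the trigger at (290,242.4). The scene crop shows the crown at (304.5,253.5), the notch at (296.8,261), the grip tip at (228,277) and the trigger at (348.3,226).

Run:
```python
from h import *
C,e1=tri((304.5,253.5),(341.2,226.0)); N,e2=tri((296.75,261),(352.6,219.6)); G,e3=tri((228,277),(404,236.5)); T,e4=tri((348.3,226.),(290,242.4))
for n,x,e in zip("CNGT",(C,N,G,T),(e1,e2,e3,e4)): print(n,x.round(1),np.round(e,1), (x-C)[:2].round(1), np.hypot(*(x-C)[:2]).round(1), np.degrees(np.arctan2(*(x-C)[1::-1])).round(1))
# fixed height
c=onz("top",(341.2,226.),135);n=onz("top",(352.6,219.6),135);t=onz("top",(290,242.4),134);g=onz("top",(404,236.5),118)
for x in (c,n,g,t): print(x.round(1),np.hypot(*(x-c)[:2]).round(1), np.degrees(np.arctan2(*(x-c)[1::-1])).round(1))
for nm,p,q,z in(("spare",(313.4,176),(373,300),75),("pin",(353,182),(323.5,323),62),("con big",(385,291),(229,273),22),("con small",(333,298),(279.5,251),22)):
    print(nm,onz("top",p,z).round(),onz("scene",q,z).round())
```

```text
C [565.3 -15.4 131.3] [1.1 1.1] [0. 0.] 0.0 0.0
N [582.9 -45.8 133.1] [2.4 2.4] [ 17.6 -30.4] 35.1 -60.0
G [ 536.3 -187.4  115.9] [1.6 1.6] [ -29.1 -172. ] 174.4 -99.6
T [522.6 126.1 133.2] [2.8 2.8] [-42.8 141.5] 147.9 106.8
[564.  -16.3 135. ] 0.0 0.0
[581.4 -47.9 135. ] 36.1 -61.1
[ 535.3 -188.6  118. ] 174.6 -99.5
[521.  123.6 134. ] 146.4 107.1
spare [727.  59.  75.] [722.  64.  75.]
pin [711. -56.  62.] [716. -55.  62.]
con big [ 397. -140.   22.] [ 405. -141.   22.]
con small [380.   8.  22.] [385.   7.  22.]
```

```bash
python3 -m crank '0 0 0 0 0 7.1;0 0 0 0 0 7.1;0 0 0 0 0 7.1;0 0 0 0 0 7.1;0 0 0 0 0 7.1;0 0 0 0 0 7.1;0 0 0 0 0 7.1;0 0 0 0 0 7.1;0 0 0 0 0 7.1;0 0 0 0 0 7.1' 0.4; python3 -m crank '0 0 0 0 0 7.1;0 0 0 0 0 7;-3.26 2.3 0 0 0 0;-3.26 2.3 0 0 0 0;-3.26 2.3 0 0 0 0;-3.26 2.3 0 0 0 0;-3.26 2.3 0 0 0 0;-3.26 2.3 0 0 0 0;-3.26 2.3 0 0 0 0;-3.26 2.3 0 0 0 0'; python3 -m crank '-3.26 2.3 0 0 0 0;-3.26 2.3 0 0 0 0;-3.26 2.3 0 0 0 0;-3.26 2.3 0 0 0 0;-3.26 2.3 0 0 0 0;-3.26 2.3 0 0 0 0;-3.26 2.3 0 0 0 0;-3.26 2.3 0 0 0 0;-3.26 2.3 0 0 0 0;-3.26 2.3 0 0 0 0'
```

```text
clock: 2.33
ee_pos: [156.3, 605.1, 230.6]
ee_rot: [-3.142, 0.0, 1.643]
force: [-0.1, -0.8, -0.2]
grip_width: 61.2
clock: 3.17
ee_pos: [294.8, 315.8, 230.8]
ee_rot: [3.141, -0.001, 1.404]
force: [0.6, -0.1, 0.8]
grip_width: 60.9
clock: 4.0
ee_pos: [467.4, -44.6, 230.8]
ee_rot: [3.141, -0.0, 1.403]
force: [0.4, 0.5, 0.1]
grip_width: 60.9
```

```bash
python3 -m crank '-3.26 2.3 0 0 0 0;-3.26 2.3 0 0 0 0;-3.26 2.3 0 0 0 0;-3.26 2.3 0 0 0 0;0 0 3 0 0 0;0 0 3 0 0 0;0 0 0 0 0 0'
python3 - <<'E'
from h import *
print(robot.state()["ee_pos"])
snap("top","t2",(300,160,460,280),5); snap("scene","s2",(160,190,360,340),4)
E
```

```text
clock: 4.58
ee_pos: [532.4, -185.4, 165.5]
ee_rot: [-3.131, -0.004, 1.402]
force: [-1.2, 1.2, -0.1]
grip_width: 61.4
[ 532.42565933 -185.40206517  165.53265183]
```

View pics/s2.png

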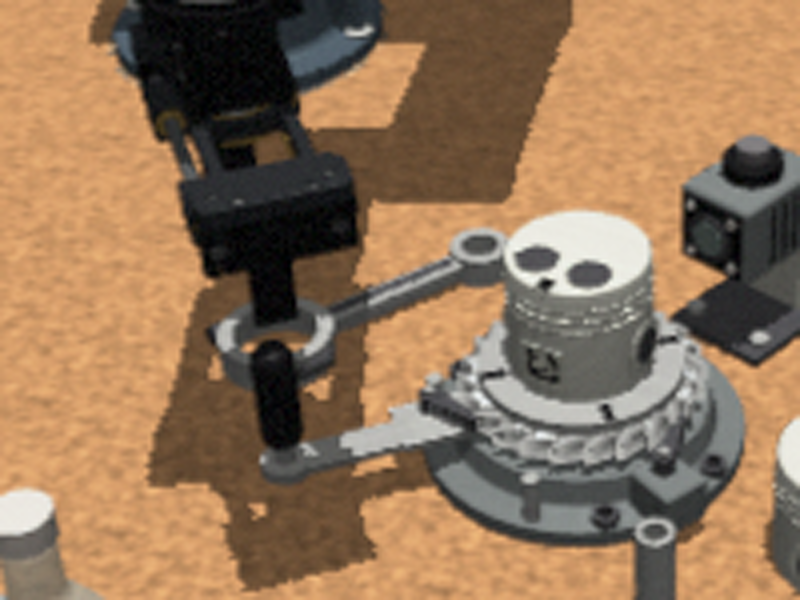

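View pics/t2.png

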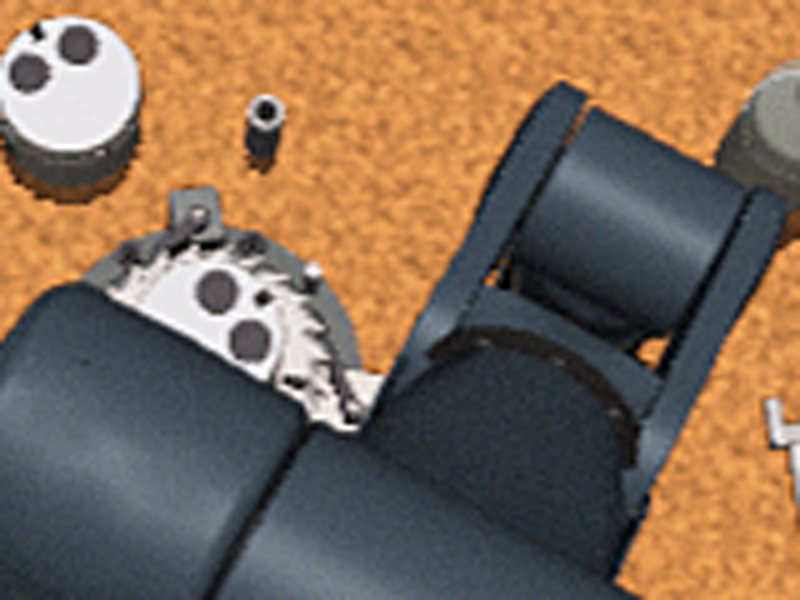

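The gripper hangs above the grip in line with it: the finger tip is at scene px (228,270) and the grip top at (228,276). The arm hides the lever end in the top view. I'll settle and check the pose before descending.

```bash
python3 -m crank '0 0 0 0 0 0;0 0 0 0 0 0'
python3 - <<'E'
from h import *
s=robot.state(); p=s["ee_pos"]; Y=s["ee_rot"][2]; print(p, np.degrees(s["ee_rot"]))
d=np.array([536,-188,93])-p
print("tool", d[0]*np.cos(Y)+d[1]*np.sin(Y), d[0]*np.sin(Y)-d[1]*np.cos(Y), -d[2])
y=np.array([np.sin(Y),-np.cos(Y),0]); t=p-[0,0,8]
print(proj("scene",[t+y*38,t-y*38,[536,-188,118]]))
E
```

```text
clock: 4.85
ee_pos: [537.0, -186.4, 172.5]
ee_rot: [3.138, 0.001, 1.404]
force: [1.2, 0.8, 0.6]
grip_width: 60.6
[ 536.96624659 -186.44661107  172.52410488] [1.79798542e+02 7.65245551e-02 8.04639685e+01]
tool -1.6919995671431494 -0.6955480674786081 79.52410488476238
[[229.18763947 268.88244085]
 [221.33040538 249.01997735]
 [226.81448844 276.31496169]]
```

```bash
python3 -m crank '-0.1 0 2.5 0 0 0;0 0 2.5 0 0 0;0 0 1.8 0 0 0;0 0 1 0 0 0;0 0 0 0 0 0;0 0 0 0 0 0;0 0 0 0 0 0'; python3 -m crank '0 0 0 0 0 0;0 0 0 0 0 0;0 0 0 0 0 0;0 0 0 0 0 0' -1
```

```text
clock: 5.43
ee_pos: [536.8, -187.8, 94.1]
ee_rot: [3.139, 0.001, 1.404]
force: [0.9, -1.1, 0.7]
grip_width: 61.1
clock: 5.77
ee_pos: [535.9, -187.5, 93.1]
ee_rot: [3.141, 0.0, 1.403]
force: [0.3, 0.0, -1.1]
grip_width: 41.9
```

```bash
python3 -m crank '0 0 0 0 0 0;0 0 0 0 0 0;0 0 0 0 0 0;0 0 0 0 0 0;0 0 0 0 0 0;0 0 0 0 0 0;0 0 0 0 0 0'
```

```text
clock: 6.35
ee_pos: [535.6, -187.3, 92.5]
ee_rot: [-3.141, 0.0, 1.404]
force: [-0.1, 0.1, 1.3]
grip_width: 23.3
```

Gripped at 23.3 mm, which matches the 24 mm grip. Next is the forward stroke.

```bash
python3 -m crank '0.02 0.76 0 0 0 -2.5;0.07 1.52 0 0 0 -5;0.07 1.52 0 0 0 -5;0.07 1.52 0 0 0 -5;0.07 1.52 0 0 0 -5;0.07 1.52 0 0 0 -5;0 0 0 0 0 0'
python3 - <<'E'
from h import *
s=robot.state(); p=s["ee_pos"]-[564.5,-16,0]; print(np.hypot(p[0],p[1]),np.degrees(np.arctan2(p[1],p[0])),s["ft_torque"])
snap("top","t3",(300,160,460,280),5)
E
```

```text
clock: 6.93
ee_pos: [620.4, -180.8, 92.6]
ee_rot: [3.14, 0.001, 1.886]
force: [0.5, -0.9, 2.5]
grip_width: 23.5
174.05821382284287 -71.27475766051035 [-0.17030257 -0.001824    0.09346448]
```

View pics/t3.png

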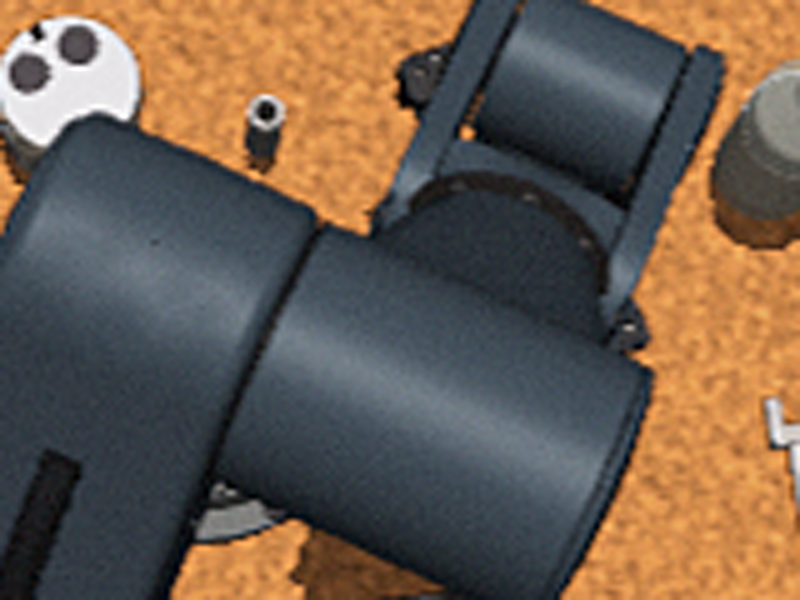

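The top view is covered by the arm now, so I'll use the scene view while gripping. The lever follows with low force.

```bash
python3 -m crank '0.07 1.52 0 0 0 -5;0.07 1.52 0 0 0 -5;0.07 1.52 0 0 0 -5;0.04 1.22 0 0 0 -4;0.01 0.6 0 0 0 -2;0 0.3 0 0 0 -1;0 0 0 0 0 0;0 0 0 0 0 0'
cat >> h.py <<'E'
def st():
    s=robot.state(); p=s["ee_pos"]-[564.5,-16,0]; print("r %.1f bearing %.1f"%(np.hypot(p[0],p[1]),np.degrees(np.arctan2(p[1],p[0]))),"yaw %.1f"%np.degrees(s["ee_rot"][2]),s["ee_pos"].round(1),s["force"].round(1),s["ft_torque"].round(2),s["grip_width"].round(1))
E
python3 - <<'E'
from h import *
st()
snap("scene","s3",(200,210,400,360),4)
E
```

```text
clock: 7.65
ee_pos: [652.3, -162.3, 91.4]
ee_rot: [-3.089, -0.022, 2.27]
force: [-47.0, -35.7, 22.8]
grip_width: 35.1Traceback (most recent call last):
  File "<stdin>", line 2, in <module>
  File "h.py", line 23, in st
    s=robot.state(); p=s["ee_pos"]-[564.5,-16,0]; print("r %.1f bearing %.1f"%(np.hypot(p[0],p[1]),np.degrees(np.arctan2(p[1],p[0]))),"yaw %.1f"%np.degrees(s["ee_rot"][2]),s["ee_pos"].round(1),s["force"].round(1),s["ft_torque"].round(2),s["grip_width"].round(1))
                                                                                                                                                                                                                                             ^^^^^^^^^^^^^^^^^^^^^
AttributeError: 'float' object has no attribute 'round'
```

Contact at about bearing −59° (force 59 N), so the stop came early. I'll back off the over-command and look.

```bash
sed -i 's/,s\["grip_width"\].round(1))/,round(s["grip_width"],1))/' h.py; python3 -m crank '0.04 -1.22 0 0 0 4;0.05 -1.22 0 0 0 4;0 0 0 0 0 0;0 0 0 0 0 0;0 0 0 0 0 0'
python3 - <<'E'
from h import *
st()
snap("scene","s3",(200,210,400,360),4)
E
```

```text
clock: 8.07
ee_pos: [648.7, -167.6, 92.3]
ee_rot: [-3.126, -0.004, 2.126]
force: [-14.7, -10.5, 7.1]
grip_width: 23.4
r 173.4 bearing -60.9 yaw 121.8 [ 648.7 -167.6   92.3] [-14.7 -10.5   7.1] [-1.95  2.45 -0.09] 23.4
```

View pics/s3.png

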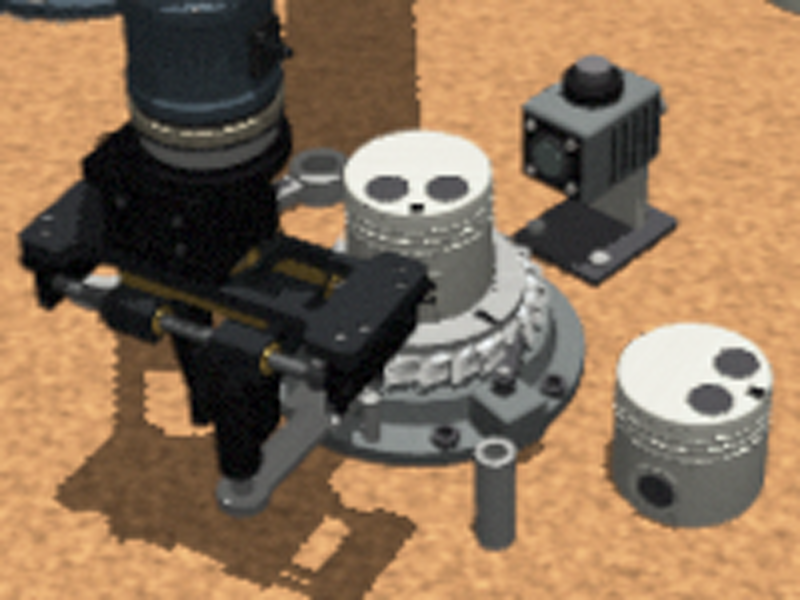

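Run:
```python
from h import *
A=np.array([564.5,-16])
for uv in((362.6,214.4),(366.2,251)):
    for z in (40,55):
        x=onz("top",uv,z); d=x[:2]-A; print(x.round(1),np.hypot(*d).round(1),np.degrees(np.arctan2(d[1],d[0])).round(1))
x=onz("scene",(293,309.5),50);d=x[:2]-A;print(x,np.hypot(*d),np.degrees(np.arctan2(d[1],d[0])))
x=onz("scene",(304.5,261.9),135);d=x[:2]-A;print(x,np.hypot(*d),np.degrees(np.arctan2(d[1],d[0])))
x=onz("scene",(296.75,261),135);d=x[:2]-A;print(x,np.hypot(*d),np.degrees(np.arctan2(d[1],d[0])))
```

```text
[619.4 -82.2  40. ] 86.0 -50.3
[615.6 -81.2  55. ] 82.8 -51.9
[511.1 -89.2  40. ] 90.6 -126.1
[508.3 -88.1  55. ] 91.4 -127.9
[634.05382991 -83.35600858  50.        ] 96.82234838087307 -44.08030662866668
[597.72338806 -31.92051004 135.        ] 36.84095756609239 -25.60354790060124
[586.07739345 -44.64687239 135.        ] 35.86400990122501 -53.012214402798676
```

The pins sit at bearings of about −50° and −127°. With the arm's width that puts the stops near −62° and −111°, so the lever started off-rest and is now at the forward stop. The code has turned about 27°. Next is a full back stroke.

```bash
python3 -m crank '0.06 -1.4 0 0 0 4.5;0.11 -1.98 0 0 0 6.5;0.11 -1.98 0 0 0 6.5;0.11 -1.98 0 0 0 6.5;0.11 -1.98 0 0 0 6.5;0.11 -1.98 0 0 0 6.5;0.11 -1.98 0 0 0 6.5;0.05 -1.22 0 0 0 4;0 0 0 0 0 0;0 0 0 0 0 0'
python3 - <<'E'
from h import *
st()
snap("scene","s4",(200,210,400,360),4)
E
```

```text
clock: 8.95
ee_pos: [515.1, -182.0, 92.4]
ee_rot: [-3.138, -0.002, 1.299]
force: [-0.8, 4.2, 1.1]
grip_width: 23.2
r 173.2 bearing -106.6 yaw 74.4 [ 515.1 -182.    92.4] [-0.8  4.2  1.1] [0.69 0.55 0.33] 23.2
```

View pics/s4.png

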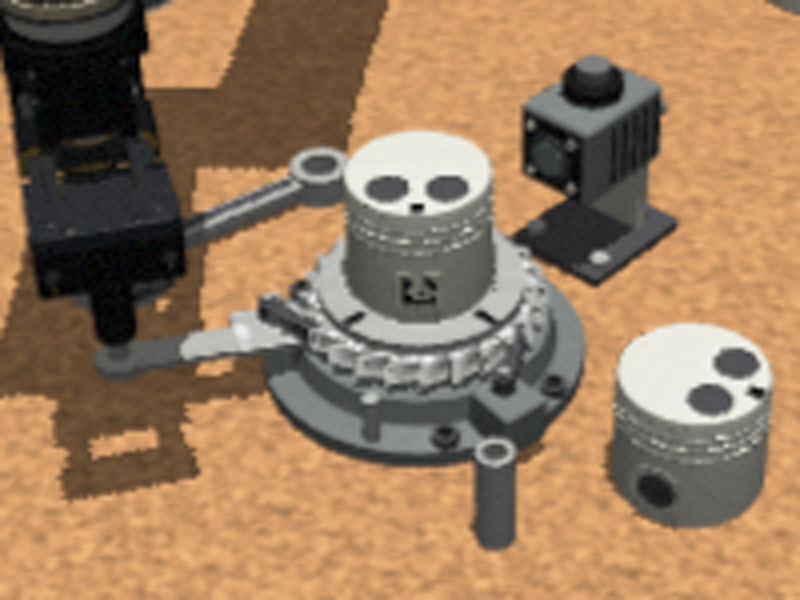

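The code now shows front-on at scene px (305,282) and the table held its angle. I'll push the lever the last few degrees back.

```bash
python3 -m crank '0.02 -0.76 0 0 0 2.5;0.01 -0.6 0 0 0 2;0 0 0 0 0 0;0 0 0 0 0 0;0 0 0 0 0 0'
python3 - <<'E'
from h import *
st()
E
```

```text
clock: 9.42
ee_pos: [504.6, -178.8, 92.4]
ee_rot: [-3.141, -0.001, 1.221]
force: [0.3, 5.2, 1.8]
grip_width: 23.5
r 173.5 bearing -110.2 yaw 70.0 [ 504.6 -178.8   92.4] [0.3 5.2 1.8] [0.8  0.37 0.19] 23.5
```

```bash
python3 -m crank '0.15 0.92 0 0 0 -3;0.11 1.98 0 0 0 -6.5;0.11 1.98 0 0 0 -6.5;0.11 1.98 0 0 0 -6.5;0.11 1.98 0 0 0 -6.5;0.11 1.98 0 0 0 -6.5;0.11 1.98 0 0 0 -6.5;0.06 1.4 0 0 0 -4.5;0.02 0.76 0 0 0 -2.5;0 0 0 0 0 0'; python3 -m crank '0 0 0 0 0 0;0 0 0 0 0 0'
python3 - <<'E'
from h import *
st()
E
```

```text
clock: 10.25
ee_pos: [648.9, -168.2, 92.4]
ee_rot: [-3.136, 0.001, 2.08]
force: [-5.9, -1.0, 4.5]
grip_width: 23.4
clock: 10.42
ee_pos: [648.9, -168.2, 92.5]
ee_rot: [-3.139, 0.001, 2.077]
force: [-4.8, -1.7, 2.4]
grip_width: 23.3
r 174.0 bearing -61.0 yaw 119.0 [ 648.9 -168.2   92.5] [-4.8 -1.7  2.4] [-0.32  0.94  0.11] 23.3
```

```bash
python3 -m crank '0.05 -0.92 0 0 0 3;0.11 -1.98 0 0 0 6.5;0.11 -1.98 0 0 0 6.5;0.11 -1.98 0 0 0 6.5;0.11 -1.98 0 0 0 6.5;0.11 -1.98 0 0 0 6.5;0.11 -1.98 0 0 0 6.5;0.06 -1.4 0 0 0 4.5;0.02 -0.92 0 0 0 3;0 0 0 0 0 0'; python3 -m crank '0 0 0 0 0 0;0 0 0 0 0 0'
python3 - <<'E'
from h import *
st()
snap("scene","s5",(200,210,400,360),4)
E
```

```text
clock: 11.25
ee_pos: [502.1, -177.9, 92.5]
ee_rot: [3.141, 0.001, 1.21]
force: [-1.1, -1.5, -2.7]
grip_width: 23.3
clock: 11.42
ee_pos: [503.8, -178.5, 92.5]
ee_rot: [3.14, 0.001, 1.213]
force: [-2.6, -2.1, -1.2]
grip_width: 23.5
r 173.5 bearing -110.5 yaw 69.5 [ 503.8 -178.5   92.5] [-2.6 -2.1 -1.2] [-0.55  0.72  0.14] 23.5
```

View pics/s5.png

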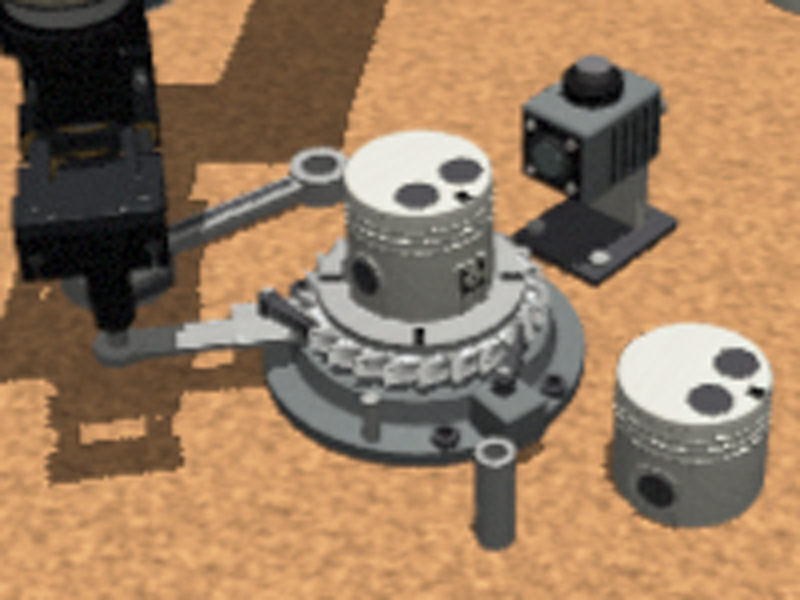

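Run:
```python
from h import *
from scipy.optimize import least_squares
A=np.array([564.5,-16])
def pt(a,ox=0,oy=0,r=37): return proj("scene",[A[0]+r*np.cos(a),A[1]+r*np.sin(a),135])[0]+[ox,oy]
obs=[(296.75,261),(304.4,261.9),(315.5,259.1)]
f=lambda v: np.r_[pt(v[0],v[3],v[4])-obs[0],pt(v[1],v[3],v[4])-obs[1],pt(v[2],v[3],v[4])-obs[2], (v[2]-v[1]-np.pi/4)*10]
s=least_squares(f,[-1,-.5,.2,0,0]); print(np.degrees(s.x[:3]),s.x[3:],s.fun.round(2))
```

```text
[-55.09042519 -29.23879432  13.52210598] [ 0.75531025 -0.06066802] [-0.02  0.09 -0.23  0.03  0.25 -0.12 -0.39]
```

The code is at about 12° now, so two more full strokes should bring it to about 102°, against a reader bearing of about 107°.

```bash
python3 -m crank '0.05 0.92 0 0 0 -3;0.11 1.98 0 0 0 -6.5;0.11 1.98 0 0 0 -6.5;0.11 1.98 0 0 0 -6.5;0.11 1.98 0 0 0 -6.5;0.11 1.98 0 0 0 -6.5;0.11 1.98 0 0 0 -6.5;0.06 1.4 0 0 0 -4.5;0.02 0.92 0 0 0 -3;0 0 0 0 0 0'; python3 -m crank '0 0 0 0 0 0;0 0 0 0 0 0';python3 -m crank '0.05 -0.92 0 0 0 3;0.11 -1.98 0 0 0 6.5;0.11 -1.98 0 0 0 6.5;0.11 -1.98 0 0 0 6.5;0.11 -1.98 0 0 0 6.5;0.11 -1.98 0 0 0 6.5;0.11 -1.98 0 0 0 6.5;0.06 -1.4 0 0 0 4.5;0.02 -0.92 0 0 0 3;0 0 0 0 0 0'; python3 -m crank '0 0 0 0 0 0;0 0 0 0 0 0'
python3 - <<'E'
from h import *
st()
snap("scene","s6",(200,210,400,360),4)
E
```

```text
clock: 12.3
ee_pos: [649.0, -168.1, 92.4]
ee_rot: [-3.136, 0.002, 2.081]
force: [-6.8, -6.7, 2.7]
grip_width: 23.4
clock: 12.47
ee_pos: [649.0, -168.1, 92.5]
ee_rot: [-3.138, 0.001, 2.077]
force: [-5.2, -5.3, 0.3]
grip_width: 23.1
clock: 13.3
ee_pos: [502.0, -177.7, 92.5]
ee_rot: [3.142, 0.002, 1.211]
force: [-3.0, -4.9, -4.1]
grip_width: 23.3
clock: 13.47
ee_pos: [503.3, -178.2, 92.5]
ee_rot: [3.141, 0.002, 1.214]
force: [-3.7, -3.6, -0.9]
grip_width: 23.1
r 173.4 bearing -110.7 yaw 69.5 [ 503.3 -178.2   92.5] [-3.7 -3.6 -0.9] [-0.81  0.87  0.15] 23.1
```

View pics/s6.png

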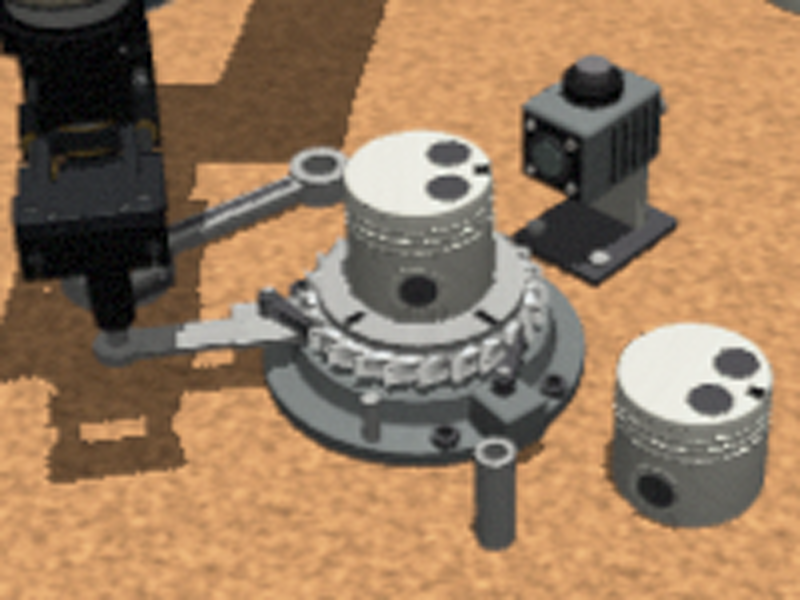

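```bash
python3 -m crank '0.05 0.92 0 0 0 -3;0.11 1.98 0 0 0 -6.5;0.11 1.98 0 0 0 -6.5;0.11 1.98 0 0 0 -6.5;0.11 1.98 0 0 0 -6.5;0.11 1.98 0 0 0 -6.5;0.11 1.98 0 0 0 -6.5;0.06 1.4 0 0 0 -4.5;0.02 0.92 0 0 0 -3;0 0 0 0 0 0'; python3 -m crank '0 0 0 0 0 0;0 0 0 0 0 0';python3 -m crank '0.05 -0.92 0 0 0 3;0.11 -1.98 0 0 0 6.5;0.11 -1.98 0 0 0 6.5;0.11 -1.98 0 0 0 6.5;0.11 -1.98 0 0 0 6.5;0.11 -1.98 0 0 0 6.5;0.11 -1.98 0 0 0 6.5;0.06 -1.4 0 0 0 4.5;0.02 -0.92 0 0 0 3;0 0 0 0 0 0'; python3 -m crank '0 0 0 0 0 0;0 0 0 0 0 0'
python3 - <<'E'
from h import *
st()
snap("scene","s7",(260,210,380,300),6)
snap("top","t7",(260,160,420,280),5)
E
```

```text
clock: 14.35
ee_pos: [648.9, -168.0, 92.4]
ee_rot: [-3.135, 0.002, 2.082]
force: [-6.7, -6.5, 1.9]
grip_width: 23.1
clock: 14.52
ee_pos: [648.9, -168.1, 92.4]
ee_rot: [-3.138, 0.002, 2.078]
force: [-4.9, -5.8, 1.2]
grip_width: 23.5
clock: 15.35
ee_pos: [502.1, -177.6, 92.5]
ee_rot: [3.141, 0.002, 1.211]
force: [-3.0, -5.7, -3.5]
grip_width: 23.0
clock: 15.52
ee_pos: [503.5, -178.1, 92.4]
ee_rot: [3.14, 0.002, 1.213]
force: [-2.8, -4.9, -2.7]
grip_width: 23.1
r 173.2 bearing -110.6 yaw 69.5 [ 503.5 -178.1   92.4] [-2.8 -4.9 -2.7] [-0.97  0.8  -0.01] 23.1
```

View pics/s7.png

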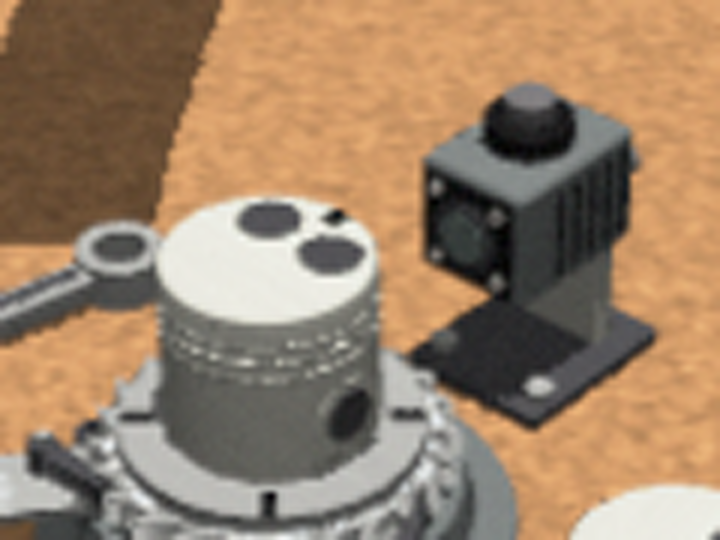

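View pics/t7.png

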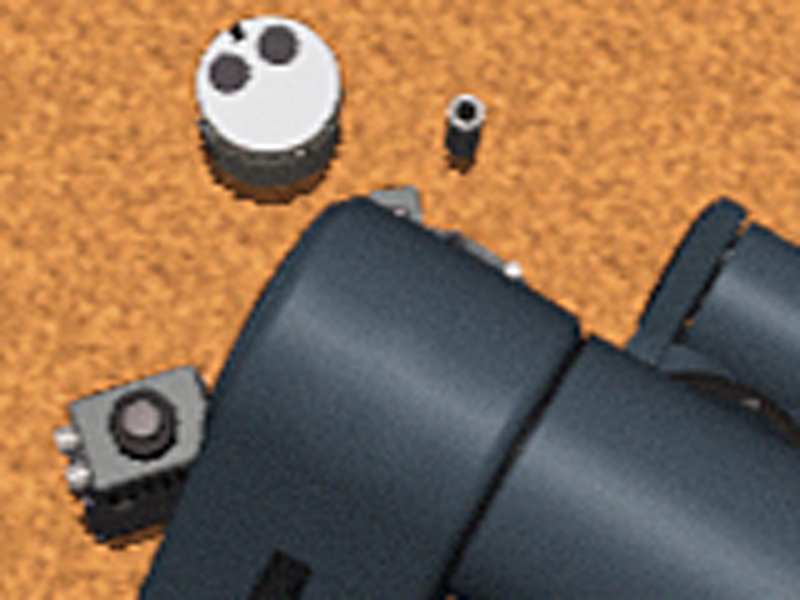

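The notch is at scene px (315.8,246.0) and points close to the reader, whose trigger is at (348.2,226.3). I'll refine the bearing.

Run:
```python
from h import *
from scipy.optimize import least_squares
A=np.array([564.5,-16])
def pt(a,ox=0,oy=0,r=37): return proj("scene",[A[0]+r*np.cos(a),A[1]+r*np.sin(a),135])[0]+[ox,oy]
obs=[(304.4,261.9),(315.5,259.1),(320.6,252.4),(315.8,246.0)]
f=lambda v: np.concatenate([pt(v[0]+k*np.pi/4,v[1],v[2],v[3])-obs[k] for k in range(4)])
s=least_squares(f,[-.5,0,0,37]); print(np.degrees(s.x[0]),np.degrees(s.x[0])+135,s.x[1:],s.fun.round(2))
# reader bearing: body edges direction in top image at z=112 (edges of box top)
for a,b in(((68,405),(195,367)),((90,492),(213,452))):
    P=[onz("top",(260+u/5,160+v/5),112) for u,v in(a,b)]; d=P[0]-P[1]; print("edge",np.degrees(np.arctan2(d[1],d[0])),np.linalg.norm(d))
# same for scene triggers with offset
x=onz("scene",(348.2-s.x[1],226.3-s.x[2]),134); d=x[:2]-A; print(x,np.hypot(*d),np.degrees(np.arctan2(d[1],d[0])))
```

```text
-30.225994898121638 104.77400510187836 [ 1.10734985  0.46714686 35.06758156] [-0.15  0.03  0.24 -0.1  -0.16 -0.03  0.07  0.1 ]
edge 106.07153455143934 72.94263168423403
edge 107.34938437626981 70.70561373315597
[522.28458706 126.23795447 134.        ] 148.37040399991275 106.53058806245558
```

The code is at about 104.8° and the reader at about 106.7°, a 2° error against the 10° allowed. The lever is within 0.5° of its rest stop. I'll release it and lift off.

```bash
python3 -m crank '0 0 0 0 0 0;0 0 0 0 0 0;0 0 0 0 0 0;0 0 0 0 0 0;0 0 0 0 0 0' 0.4; python3 -m crank '0 0 -1 0 0 0;0 0 -2.5 0 0 0;0 0 -3.5 0 0 0;0 0 -3.5 0 0 0;0 0 -2.5 0 0 0;0 0 -1 0 0 0;0 0 0 0 0 0'
python3 - <<'E'
from h import *
st()
s=robot.state(); p=s["ee_pos"]; Y=s["ee_rot"][2]
d=np.array([521.5,127,170])-p
print("tool", d[0]*np.cos(Y)+d[1]*np.sin(Y), d[0]*np.sin(Y)-d[1]*np.cos(Y), -d[2])
E
```

```text
clock: 16.03
ee_pos: [503.4, -176.3, 92.7]
ee_rot: [3.141, -0.0, 1.212]
force: [-0.1, 0.5, 0.5]
grip_width: 48.2
clock: 16.62
ee_pos: [504.4, -177.2, 235.8]
ee_rot: [3.134, 0.001, 1.212]
force: [0.0, 0.5, 0.0]
grip_width: 61.1
r 172.0 bearing -110.4 yaw 69.4 [ 504.4 -177.2  235.8] [0.  0.5 0. ] [-0.07  0.04 -0.05] 61.1
tool 290.8172165514497 -90.88276103363924 65.83971232826065
```

```bash
python3 -m crank '3.64 -1.14 0 0 0 0;3.64 -1.14 0 0 0 0;3.64 -1.14 0 0 0 0;3.64 -1.14 0 0 0 0;3.64 -1.14 0 0 0 0;3.64 -1.13 0 0 0 0;3.64 -1.13 0 0 0 0;3.64 -1.13 0 0 0 0;0 0 2 0 0 0;0 0 2 0 0 0' -1; python3 -m crank '0 0 1 0 0 0;0 0 0 0 0 0;0 0 0 0 0 0;0 0 0 0 0 0'
python3 - <<'E'
from h import *
st()
s=robot.state(); p=s["ee_pos"]; Y=s["ee_rot"][2]
d=np.array([521.5,127,142])-p
print("tool", d[0]*np.cos(Y)+d[1]*np.sin(Y), d[0]*np.sin(Y)-d[1]*np.cos(Y), -d[2])
snap("scene","s8",(260,190,420,310),5)
snap("top","t8",(240,160,400,280),5)
E
```

```text
clock: 17.45
ee_pos: [519.5, 130.8, 191.3]
ee_rot: [3.142, -0.0, 1.216]
force: [-0.1, -0.5, -0.6]
grip_width: 4.0
clock: 17.78
ee_pos: [520.5, 127.6, 182.7]
ee_rot: [3.141, -0.0, 1.21]
force: [1.2, 0.3, 0.1]
grip_width: 0.5
r 150.2 bearing 107.0 yaw 69.4 [520.5 127.6 182.7] [1.2 0.3 0.1] [-0.1   0.07 -0.03] 0.5
tool -0.17005998804256295 1.1560358653478702 40.68950536335444
```

View pics/s8.png

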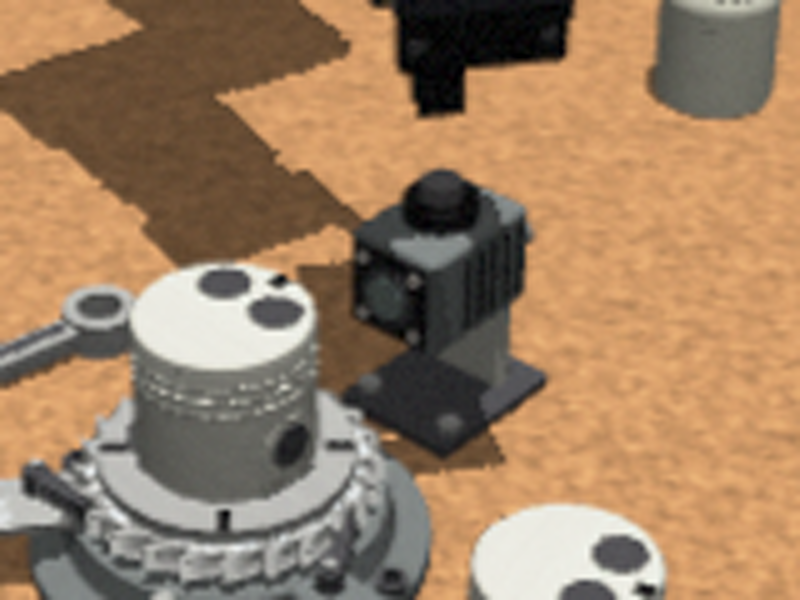

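View pics/t8.png

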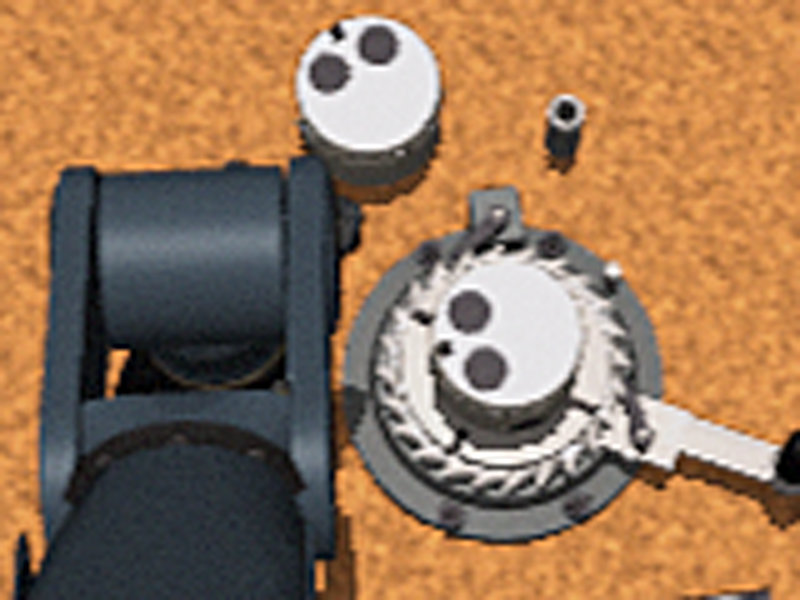

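```bash
python3 - <<'E'
from h import *
c=onz("top",(341.2,226.),135);n=onz("top",(329,229.8),135);d=n-c;print("code bearing top",np.degrees(np.arctan2(d[1],d[0])),np.hypot(d[0],d[1]))
E
python3 -m crank '0 0.1 2 0 0 0;0 0 1.5 0 0 0;0 0 0.4 0 0 0;0 0 0 0 0 0;0 0 0 0 0 0;0 0 0 0 0 0'; python3 -c "from h import *;st()"
```

```text
code bearing top 106.69571969793563 34.94033617969066
clock: 18.38
ee_pos: [521.9, 127.7, 144.6]
ee_rot: [3.14, -0.001, 1.211]
force: [-0.3, -0.8, 1.0]
grip_width: 0.7
r 149.9 bearing 106.5 yaw 69.4 [521.9 127.7 144.6] [-0.3 -0.8  1. ] [-0.12  0.11  0.01] 0.7
```

The top view gives the code at 106.7° too. Now I'll press.

```bash
python3 -m crank '0 0 0.3 0 0 0;0 0 0.3 0 0 0;0 0 0.2 0 0 0;0 0 0 0 0 0;0 0 0 0 0 0'; python3 -c "from h import *;st()"
```

```text
clock: 18.8
ee_pos: [522.2, 127.8, 136.4]
ee_rot: [3.139, -0.001, 1.212]
force: [0.2, -0.5, 5.1]
grip_width: 0.4
r 149.9 bearing 106.4 yaw 69.4 [522.2 127.8 136.4] [ 0.2 -0.5  5.1] [-0.13 -0.01  0.02] 0.4
```

```bash
python3 -m crank '0 0 0.1 0 0 0;0 0 0.1 0 0 0;0 0 0 0 0 0;0 0 0 0 0 0'; python3 -c "from h import *;st()"
```

```text
clock: 19.13
ee_pos: [522.2, 127.8, 136.2]
ee_rot: [3.138, -0.001, 1.212]
force: [-2.7, -0.9, 16.2]
grip_width: 0.8
r 149.9 bearing 106.4 yaw 69.4 [522.2 127.8 136.2] [-2.7 -0.9 16.2] [-0.22  0.53  0.04] 0.8
```

Force rose to 16 N with no further travel, so the button is fully down. I'll lift away and check.

```bash
python3 -m crank '0 0 -0.5 0 0 0;0 0 -1 0 0 0;0 0 -2 0 0 0;0 0 -3 0 0 0;0 0 -3 0 0 0;0 0 -2 0 0 0;-3 -2 0 0 0 0;-3 -2 0 0 0 0;0 0 0 0 0 0;0 0 0 0 0 0'; python3 -m crank '-3 -2 0 0 0 0;-3 -2 0 0 0 0;-3 -2 0 0 0 0;-3 -2 0 0 0 0;0 0 0 0 0 0;0 0 0 0 0 0;0 0 0 0 0 0'
python3 - <<'E'
from h import *
st()
snap("scene","s9",(200,200,400,350),4)
snap("top","t9",(240,160,420,295),4)
E
```

```text
clock: 19.97
ee_pos: [460.2, 85.2, 248.5]
ee_rot: [-3.139, 0.001, 1.21]
force: [1.3, 0.4, 0.5]
grip_width: 0.5
clock: 20.55
ee_pos: [347.1, 1.1, 249.0]
ee_rot: [3.139, -0.001, 1.211]
force: [0.3, 0.3, 0.5]
grip_width: 0.1
r 218.0 bearing 175.5 yaw 69.4 [347.1   1.1 249. ] [0.3 0.3 0.5] [-0.05  0.06 -0.01] 0.1
```

View pics/s9.png

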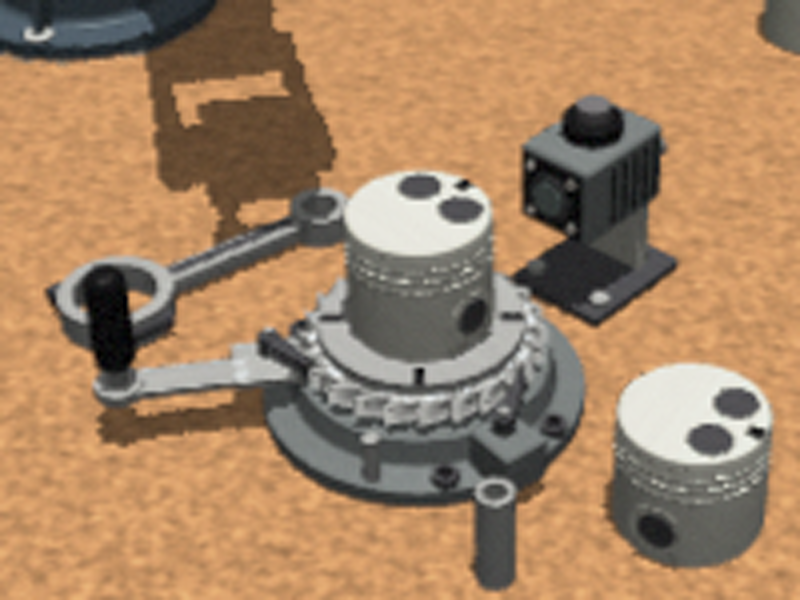

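View pics/t9.png

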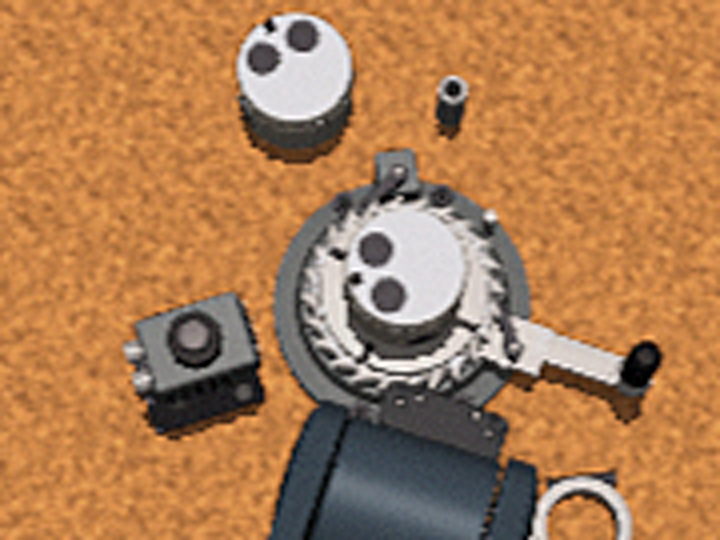

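Run:
```python
from h import *
g,e=tri((200+107/4,200+270/4),(240+649/4,160+350/4));d=g-[564.5,-16,0];print("grip",g,e,np.degrees(np.arctan2(d[1],d[0])))
p=onz("top",(240+505/4,160+372/4),55);print(p)
robot.close_job(); print(robot.state()["clock"])
```

```text
grip [ 505.64829172 -179.31092287  118.39107046] [np.float64(3.196870839266683), np.float64(3.196870839266756)] -109.81743982837253
[502.51310387 -88.06699013  55.        ]
the job is handed in; nothing more can be done
the job is handed in; nothing more can be done
```

I indexed the piston with the lever, returned the lever to rest, pressed the trigger fully and let it up. The job was handed in at about 20.7 s of the 70 s allowed. The hand-in reports no verdict.

- **Lever strokes:** I gripped the lever and made one partial stroke, because it did not start at rest, followed by three full 45° strokes.
- **Early overshoot:** On the first forward stroke I over-commanded into the forward stop, because I had assumed the lever began at rest. That put about 60 N on the wrist (limit 120 N) and I backed off straight away.
- **Code:** It measured at bearing 104.8° from the scene camera and 106.7° from the top camera, against a reader bearing of about 106.5–107°. The two views disagree by about 2°, well inside the 10° allowed.
- **Lever at rest:** It was left at about −110.6° by the tool pose while still gripped, and −109.8° from the final pictures. I inferred the rest stop at about −110.9° from the forward stop and did not see it directly, but both readings are well within the 0.1 rad (5.7°) allowed.
- **Trigger:** The force rose from 5 N to 16 N with no further travel, so the button bottomed out. In the final pictures it looks up again.
- **Everything else:** The spare piston, piston pin and con rod stand where they were in the final pictures, and the arm never went near the other bystanders. I did not re-measure any of the bystanders. The arm ended clear of everything, with the force near zero.

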